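# Clamp the keepsake box's loose side home and hold the pressure

## Robot

A 6-joint arm with a two-finger parallel gripper is mounted at the origin on the work surface. World frame = base frame: x ahead of the robot, y to its left, z up, the work surface at z = 0. Lengths are in m, angles in rad, forces in N, time in s.
With the tool pointing down it reaches from about 0.3 to 0.875 m from the base axis. Payload 6.4 kg.
Tool frame: the origin (TCP) lies at the very end of the fingers, on their centre line; the grasp point (between the pads) lies 19 mm behind it; z points along the fingers, y is the line along which they close (so a half turn about z gives the same grasp; the last joint's range is limited). The gripper opens to 85 mm and grips with 20 to 120 N. Pads are 22 mm wide; open, the fingers measure 114 mm over their backs; the gripper's body (76 mm by 85 mm) begins 54 mm behind the grasp point. The pads swing forward as they close: fully open they stand 13 mm farther back than shut.
Start: joints at [0.906, 0.181, 1.607, -0, 1.354, -0.206], TCP at [0.255, 0.516, 0.203] pointing down, gripper open.
Joint ranges: [-2.99, 2.99], [-0.89, 2.07], [0.3, 2.58], [-1.14, 4.28], [0, 2.63], [-3.12, 3.12]. Speed limits (rad/s): [2.57, 2.57, 3.01, 3.14, 3.14, 3.14].

## Interface

Orientations are given as a unit quaternion [w, x, y, z].
In Python, from bench import ctrl gives the robot as it stands.
- The arm moves only by the tool jog_arm, never from a script. Its argument "series" is a list that holds one entry, the list of rows, each a list of 7 numbers: the shift along the tool's x, y, z in mm, then the turn, a rotation vector about the tool's x, y, z in rad, then the finger opening in mm, from 0 to 85.4. In form: [[[tx, ty, tz, rx, ry, rz, gripper], ...]]. A call has exactly 10 rows; each row shifts and turns the commanded pose from where the row before left it, along the tool's axes as they then stand; what a row does not reach is not made up. A row lasts 1/10 s, in which the tool goes at most 50 mm and 8.59 degrees, less where a joint would pass 70% of its speed; a pose out of reach is approached as far as the arm can. A call with a gripper value outside its range is refused whole. The fingers move at their own pace and stop on an object; the grip force is fixed at half the most. Time passes only in rows, so rows that do not move let the fingers close, or fill a call up. It gives the time, the measured TCP pose, the force, the opening and the grip force at its end, in the units of the state.
- ctrl.get_obs(): the state, without advancing time (a new reading comes with each control period).
- ctrl.camera(name): name is "scene" or "top" or "wrist"; returns a dict with "frame" (384x512x3 uint8, blue, green, red), "z_map" (384x512 float32, m along the optical axis (not along the pixel's ray), 0 where there is no reading), "fx", "fy", "cx", "cy" (pixels), "k1" (the pictures are not rectified: a ray, as slopes to the right and down, at radius r is drawn at 1 + k1 r^2 times it, then the intrinsics apply), "xyz" and "rotation" of the camera in the world. Camera axes: x right, y down, z forward; pixel columns grow to the right and rows downward; lengths in m; the calibration is good to about 2 mm. A picture is of the moment at which its call begins.
- ctrl.hand_in(): hands the job in; it is judged then, once.
The state is a dict: "time_s": time; "q": joint angles; "dq": joint speeds; "joint_efforts": joint torques, N m; "eef_pos": TCP position; "eef_rot": TCP orientation; "wrist_force": force on the tool from outside, world axes, zero at the start; "torque": the same for the moment, N m; "opening": opening from 0.0 (shut) to 1.0 (fully open); "grasp_force": force on a finger pad.
Only numpy, scipy, OpenCV 4.12 (cv2) and the standard library are available. Lean on these libraries where they do the work, as an engineer would, in place of code of your own. Each camera call takes 0.05 s, during which the arm holds its last target. There are 200 camera calls.

## Task

Clamp up the small wooden box that is being glued: working only the pistol grip of the one-hand bar clamp around it, pump the trigger (squeeze, let it spring out, squeeze again) until the moving jaw has pushed the loose side panel fully home on the box. Then keep the trigger squeezed so that the jaw's soft pad is pressed about half-way in, firm but never bottomed, which would crush the thin wood, and finish while still holding it so. Leave the clamp lying flat, do not touch the box or panel with the gripper, and do not disturb the cup and saucer, glue bottle or watch.

Things in the scene. Friction and masses are not known exactly. Their poses are not given: they have to be found in the camera images.
- clamp: One-hand bar clamp lying flat, loose, 0.52 kg, under 36 mm high: steel bar 290 x 18 x 6 mm, black fixed jaw at one end, black sliding head (moving jaw, handle, trigger), end stop. Origin: on the worktop under the bar's centre line at the fixed pad's face. x: along the bar to the head and end stop (x -28 to 262 mm); y: to the side of both jaws; z up. Pistol grip on the -y side.
- grip (a point): Where to grip from above, closing along the clamp's x: midway over handle and let-out trigger, 17 mm up, 70 mm to -y of the bar's centre line; rides with the handle. Handle's outer face 31 mm to +x of it; trigger's outer face 31 mm to -x let out, 11 mm squeezed: the grip is 62 mm wide let out, 42 mm squeezed. Handle z 3 to 31 mm, trigger z 5 to 29 mm, both 25 to 108 mm to -y.
- jaw (a joint): How far the head has been pumped towards the fixed jaw, m, 0 to 0.125: free pads are 0.150 minus this apart. A full squeeze of the trigger moves it on 9 to 10 mm; a brake plate (8 N) keeps it there while the trigger springs out. The brake slips above 8 N, so higher clamp pressure lasts only while the trigger is held squeezed.
- trigger (a joint): Trigger angle, rad: 0 let out, 0.22 fully squeezed, at its stop. A spring pushes it out (2 N at the grip point when out, 4 N when in). Squeezing with 5 N, rising to 14 N near the stop, runs the jaw free. Once the jaw bears on the work, a squeeze of 18 to 20 N presses the pad about half in, 27 N almost fully, 35 N bottoms it; if the trigger reaches its stop first, let it out and squeeze again.
- pad (a joint): How far the moving jaw's soft black rubber pad is pressed into its cup, m: 0 free (12 mm proud), 0.003 half-way, 0.006 bottomed. It gives 5 N per mm: half-way is 15 N.
- moving_pad (a point): Centre of the moving pad's face while free: pad 32 mm wide, 28 mm tall, 52 mm to +y of the bar's centre line, 17 mm up. Rides with the head and does not show the pad being pressed in.
- box: Wooden keepsake box, loose, about 0.16 kg: 86 mm (x) x 80 mm (y) x 48 mm tall, open on top, walls 9 mm, closed end on -x by the clamp's fixed pad (1 to 3 mm off at the start), open end on +x facing the moving jaw. Origin: centre of its underside; axes along the clamp's within a few degrees.
- panel: The box's loose side, same wood, 10 mm thick (x), 80 mm wide (y), 48 mm tall, 30 g, standing on edge 3 to 6 mm off the open end, its inner lip (59 mm wide, 10 mm deep) already started between the box's walls (62 mm apart). Origin: centre of its underside. Fully home, its origin is 48 mm along the box's x from the box's origin.
- saucer: White saucer, 140 mm across, 16 mm high, loose. Origin: centre of its underside.
- cup: White tea mug, 80 mm across, 62 mm high, on the saucer. Origin: centre of its underside.
- glue: White glue bottle, 42 mm across, 125 mm high, closed, standing loose. Origin: centre of its underside.
- watch: Steel wrist watch with closed bracelet lying on its side, 75 x 58 mm, 34 mm high, loose. Origin: centre of the bracelet at worktop height.
Things that resemble listed ones, but are neither listed nor needed, are in the scene too. Of the things like the panel, leave any that is green; of the rest the smaller one is meant.

How it is judged:
On the way, in this order (a step that is already met when the one before it is completed fails the run):
1. the trigger has been squeezed (value of joint trigger above 0.08 rad), for 0.02 s.
2. the trigger has been let out again (value of joint trigger below 0.05 rad), for 0.02 s.
3. the moving jaw's pad bears on the panel, the fixed jaw on the box, and the panel is home on the box (contact force between clamp and panel above 2 N and contact force between clamp and box above 2 N and x of panel in the frame of box below 0.0495 m), for 0.1 s.
At the end, for the whole second after the job is handed in: Fingers still squeeze the trigger (over 0.02 rad in, over 5 N on the clamp); pad pressed in 1.8 to 4.8 mm of its 6 mm, over 6 N on panel and on box; panel home on the box within 1.5 mm, sideways within 3 mm, square within 0.06 rad; clamp and box flat on the worktop, at rest (value of joint pad between 0.0018 and 0.0048 m and value of joint trigger above 0.02 rad and contact force between the fingers and clamp above 5 N and contact force between clamp and panel above 6 N and contact force between clamp and box above 6 N and x of panel in the frame of box below 0.0495 m and y of panel in the frame of box between -0.003 and 0.003 m and angle between the x axis of panel and the x axis of box, either way round below 0.06 rad and angle between each of panel, box's own z axis and vertical below 0.08 rad and angle between clamp's own z axis and vertical below 0.12 rad and height (world z) of clamp below 0.012 m and height (world z) of box below 0.01 m and linear speed of box below 0.02 m/s); the arm keeps its last pose, push and grip.
It fails at once if the pad is bottomed or the panel crushed (pad pressed in more than 5.6 mm or more than 40 N on the panel) (value of joint pad above 0.0056 m or contact force between clamp and panel above 40 N).
It fails at once if the robot touches the box or the panel (contact force between any of the fingers, the arm and box above 1 N or contact force between any of the fingers, the arm and panel above 1 N).
It fails at once if the cup, saucer, glue bottle or watch is moved more than 20 mm (distance of any of cup, saucer, glue, watch from where it was at the start of the episode above 0.02 m).
It also fails if it takes over 48 s, if anything falls off the work surface, if the arm or the gripper's body presses on something with over 40 N, if the wrist force passes 120 N, or if a joint passes its speed limit or range.

## Working session

There is one attempt and no reset: what is moved stays moved. The work goes in short steps, Python scripts to look and compute and a tool call to move; the robot and the scene stay as the last step left them, time stands still between calls to the robot, and variables do not carry over. Pictures are saved under pics/ and viewed, at most 10 in all, crops included, and the job is handed in when it is done.

Besides the shell and the picture viewer there is one more tool, called after ">>>" as name(argument=value, ...), one argument or row to a line, values as JSON. jog_arm: Moves the arm, as the interface text tells. Its arguments: {"type":"object","properties":{"series":{"type":"array"}},"required":["series"]}

```bash
mkdir -p pics; cat > h.py <<'E'
import numpy as np, cv2
from bench import ctrl
def cloud(c):
    h,w=c["z_map"].shape
    K=np.array([[c["fx"],0,c["cx"]],[0,c["fy"],c["cy"]],[0,0,1.]])
    u,v=np.meshgrid(np.arange(w),np.arange(h))
    p=np.stack([u,v],-1).reshape(-1,1,2).astype(float)
    s=cv2.undistortPoints(p,K,np.array([c["k1"],0,0,0.])).reshape(h,w,2)
    z=c["z_map"]
    P=np.dstack([s[...,0]*z,s[...,1]*z,z])
    W=P@np.array(c["rotation"]).T+np.array(c["xyz"])
    W[z==0]=np.nan
    return W
E
python3 - <<'E'
from h import *
for n in ("top","scene"):
    c=ctrl.camera(n); np.savez(f"{n}.npz",W=cloud(c),f=c["frame"])
    cv2.imwrite(f"pics/{n}0.png",c["frame"] if n=="scene" else cv2.resize(c["frame"],(800,600)))
    print(n,c["xyz"],np.round(c["rotation"],3).tolist(),c["fx"],c["k1"])
o=ctrl.get_obs();print(o)
E
```

```text
Traceback (most recent call last):
  File "h.py", line 11, in cloud
    W=P@np.array(c["rotation"]).T+np.array(c["xyz"])
      ~^~~~~~~~~~~~~~~~~~~~~~~~~~
ValueError: matmul: Input operand 1 has a mismatch in its core dimension 0, with gufunc signature (n?,k),(k,m?)->(n?,m?) (size 4 is different from 3)
```

Rotation is a quaternion (wxyz).

```bash
sed -i 's/np.array(c\["rotation"\]).T/R.from_quat(c["rotation"],scalar_first=True).as_matrix().T/; 1a from scipy.spatial.transform import Rotation as R' h.py
python3 - <<'E'
from h import *
for n in ("top","scene"):
    c=ctrl.camera(n); np.savez(f"{n}.npz",W=cloud(c),f=c["frame"])
    cv2.imwrite(f"pics/{n}0.png",c["frame"] if n=="scene" else cv2.resize(c["frame"],(800,600)))
    W=cloud(c); print(n,c["xyz"],np.round(c["rotation"],3).tolist(),c["fx"],c["k1"],np.nanpercentile(W[...,2],[5,25,50,75,95]))
o=ctrl.get_obs();print(o)
E
```

```text
top [ 0.41689074 -0.0137561   1.09365355] [0.061, -0.696, 0.712, -0.066] 384.2084465527015 -0.10379504605182915 [-7.45745674e-01 -2.42126273e-03  4.27028938e-04  2.58782861e-03
  3.43559492e-02]
scene [1.33959929 0.28459732 0.54988656] [-0.267, 0.472, 0.739, -0.401] 360.4661340440239 -0.042850525630399455 [-0.7393437  -0.01652722  0.00096661  0.0148474   0.31356572]
{'time_s': 0.15, 'q': array([ 9.05699030e-01,  1.81374854e-01,  1.60778298e+00, -1.08184258e-05,
        1.35379546e+00, -2.06323679e-01]), 'dq': array([-0.00092868, -0.00132124, -0.00211434, -0.00109225,  0.00104923,
        0.00046783]), 'joint_efforts': array([ 8.27612639e-04, -4.45257533e+01, -3.51693571e+01, -1.67402009e-04,
        5.77451705e-03,  7.02049022e-06]), 'eef_pos': array([0.25434634, 0.51517109, 0.20258636]), 'eef_rot': array([-2.82343831e-04,  2.27379247e-01,  9.73806046e-01, -6.18986529e-04]), 'wrist_force': array([-0.05881613, -0.59909552, -0.20411007]), 'torque': array([-0.02755129, -0.00475582, -0.02978601]), 'grasp_force': 0.0, 'opening': 0.9980174472568178}
```

View pics/top0.png

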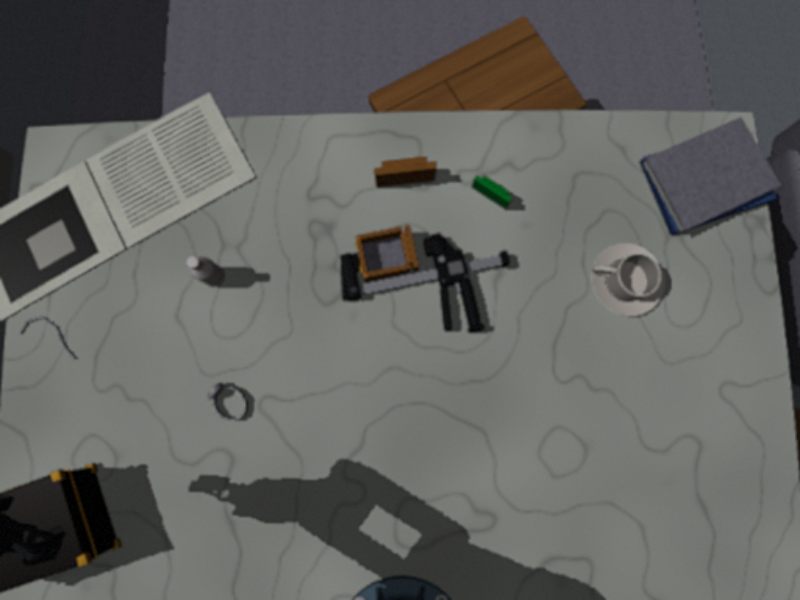

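View pics/scene0.png

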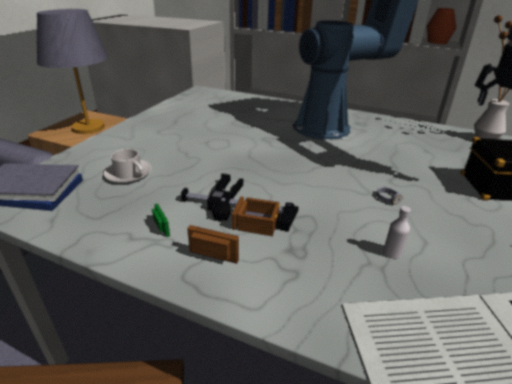

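The top view (800x600) shows the clamp bar running from (350,285) to (505,260). The head is at (450,265), with trigger (447,305) and handle (475,305) pointing toward the robot. The box is at (388,252) with its panel at (411,247). Cup, glue and watch stand well clear. The larger brown panel and the green one are the decoys.

```bash
cat > fit.py <<'E'
from h import *
d=np.load("top.npz");W=d["W"];f=d["f"]
# ortho 1mm/px in world, x up, y left around clamp
m=np.isfinite(W[...,0])
px=lambda u,v:W[int(v*.64),int(u*.64)]
for n,p in dict(fix=(350,285),end=(505,260),trig=(447,305),hand=(475,305),box=(388,252),panel=(411,247),glue=(197,265),watch=(233,401),cup=(635,275)).items(): print(n,np.round(px(*p),4))
b=f.max(-1)<48
reg=np.zeros(b.shape,bool);reg[290*64//100:335*64//100,435*64//100:495*64//100]=1
s=b&reg&m&(W[...,2]>.015)
P=W[s];lab=cv2.connectedComponents(s.astype(np.uint8))[1]
for k in range(1,lab.max()+1):
    Q=W[lab==k]
    if len(Q)<15: continue
    c=Q.mean(0);u,sv,vt=np.linalg.svd(Q[:,:2]-c[:2],full_matrices=0)
    print(len(Q),c.round(4),vt[0].round(3),np.ptp((Q[:,:2]-c[:2])@vt.T,axis=0).round(4))
g=f[200*64//100:345*64//100,325*64//100:525*64//100]
cv2.imwrite("pics/crop.png",cv2.resize(g,None,fx=6,fy=6,interpolation=2))
cv2.imwrite("pics/crop.png",cv2.convertScaleAbs(cv2.imread("pics/crop.png"),alpha=1.8))
E
python3 fit.py
```

```text
fix [0.6203 0.0777 0.0328]
end [ 0.6611 -0.2041  0.03  ]
trig [ 0.5798 -0.0954  0.031 ]
hand [ 0.579  -0.1462  0.0288]
box [0.6846 0.0097 0.0123]
panel [ 0.6842 -0.0333  0.0451]
glue [0.6432 0.3269 0.1239]
watch [0.4183 0.2939 0.0044]
cup [ 0.6316 -0.453   0.0071]
132 [ 0.5725 -0.0937  0.029 ] [-0.997 -0.078] [0.0748 0.0142]
237 [ 0.5695 -0.1395  0.03  ] [-0.979 -0.203] [0.0793 0.0284]
```

View pics/crop.png

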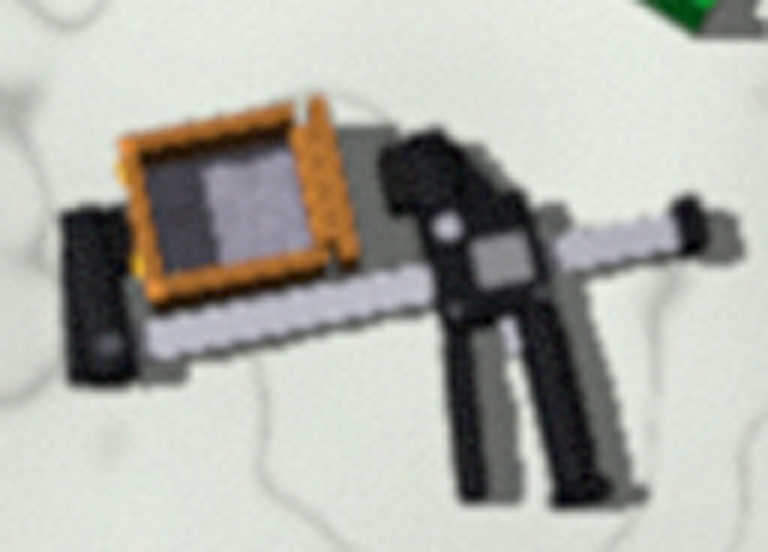

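```bash
cat > fit2.py <<'E'
from h import *
d=np.load("top.npz");W=d["W"];f=d["f"].astype(int)
raw=lambda a,b:(208+a/6,128+b/6)
u,v=np.meshgrid(np.arange(512),np.arange(384))
# bar: bluish-grey raised pixels between head/fixed jaw and beyond head
cu,cv_=(u-208)*6,(v-128)*6
line=340-(cu-150)*0.2
s=(abs(cv_-line)<35)&(((cu>170)&(cu<410))|((cu>570)&(cu<660)))&(W[...,2]>.012)&(f.max(-1)>60)
Q=W[s];Q=Q[(abs(Q[:,2]-np.median(Q[:,2]))<.006)]
c=Q.mean(0)
vx,vy,x0,y0=cv2.fitLine(Q[:,:2].astype(np.float32),cv2.DIST_HUBER,0,.01,.01).ravel()
if vy>0: vx,vy=-vx,-vy
ex=np.array([vx,vy]);ey=np.array([-vy,vx]);o=np.array([x0,y0])
print("bar n",len(Q),"z",np.median(Q[:,2]),"ex",ex,"width",np.percentile((Q[:,:2]-o)@ey,[2,50,98]))
L=lambda P:np.stack([(P[...,:2]-o)@ex,(P[...,:2]-o)@ey],-1)
C=L(W);z=W[...,2]
dark=f.max(-1)<50
for y in (-50,-60,-70,-80,-90):
    q=dark&(abs(C[...,1]-y/1e3)<.005)&(z>.012)&(abs(C[...,0])<.25)
    print(y,np.sort(C[q][:,0]*1e3).round(0).tolist())
q=dark&(z>.012)&(abs(C[...,1]-.052)<.008)&(abs(C[...,0])<.25)
print("jaws",np.sort(C[q][:,0]*1e3).round(0).tolist())
br=(f[...,2]>f[...,0]*1.6)&(z>.035)&(abs(C[...,1]-.05)<.06)&(abs(C[...,0])<.2)
print("brown",[np.percentile(C[br][:,i]*1e3,[1,50,99]).round(0).tolist() for i in (0,1)])
q=br&(abs(C[...,1]-.052)<.02);print(np.histogram(C[q][:,0]*1e3,bins=range(-120,60,4)))
print("o",o)
E
python3 fit2.py
```

```text
bar n 336 z 0.020429211364619615 ex [ 0.19343147 -0.9811138 ] width [-8.52415028e-03 -2.62926914e-05  8.49205902e-03]
-50 [24.0, 24.0, 25.0, 26.0, 27.0, 28.0, 28.0, 29.0, 30.0, 31.0, 32.0, 33.0, 34.0, 34.0, 35.0, 36.0, 37.0, 37.0, 61.0, 61.0, 62.0, 63.0, 63.0, 64.0, 65.0, 65.0, 67.0, 68.0, 68.0, 70.0, 70.0, 71.0, 73.0, 73.0, 74.0, 75.0, 76.0, 76.0, 77.0, 78.0, 79.0, 80.0, 80.0, 82.0, 83.0, 84.0]
-60 [22.0, 22.0, 23.0, 24.0, 25.0, 25.0, 26.0, 27.0, 28.0, 29.0, 29.0, 30.0, 30.0, 31.0, 32.0, 33.0, 34.0, 34.0, 61.0, 62.0, 62.0, 63.0, 63.0, 65.0, 65.0, 66.0, 66.0, 67.0, 68.0, 69.0, 69.0, 70.0, 71.0, 71.0, 73.0, 74.0, 75.0, 76.0, 77.0, 78.0, 78.0, 79.0, 80.0, 81.0, 81.0, 82.0, 83.0, 84.0]
-70 [20.0, 20.0, 21.0, 22.0, 22.0, 23.0, 24.0, 25.0, 25.0, 26.0, 27.0, 28.0, 29.0, 29.0, 30.0, 31.0, 32.0, 32.0, 34.0, 61.0, 62.0, 62.0, 63.0, 63.0, 63.0, 65.0, 66.0, 67.0, 68.0, 68.0, 69.0, 70.0, 71.0, 71.0, 72.0, 72.0, 73.0, 74.0, 75.0, 75.0, 76.0, 78.0, 78.0, 80.0, 80.0, 81.0, 83.0, 84.0]
-80 [19.0, 21.0, 21.0, 22.0, 23.0, 24.0, 25.0, 26.0, 27.0, 27.0, 28.0, 29.0, 29.0, 30.0, 31.0, 32.0, 33.0, 61.0, 61
[... 1437 characters left out ...]
, 49.0, 49.0, 50.0, 51.0, 51.0, 52.0, 53.0, 53.0, 54.0, 54.0, 55.0, 56.0, 56.0, 56.0, 57.0, 57.0, 59.0, 59.0, 60.0]
brown [[-106.0, -46.0, -5.0], [14.0, 51.0, 93.0]]
(array([ 0,  0,  0,  8, 19, 20,  0,  0,  0,  0,  0,  0,  0,  0,  0,  0,  0,
        0,  0,  0,  0,  0,  0,  2, 19, 19, 22, 20, 18,  0,  0,  0,  0,  0,
        0,  0,  0,  0,  0,  0,  0,  0,  0,  0]), array([-120, -116, -112, -108, -104, -100,  -96,  -92,  -88,  -84,  -80,
        -76,  -72,  -68,  -64,  -60,  -56,  -52,  -48,  -44,  -40,  -36,
        -32,  -28,  -24,  -20,  -16,  -12,   -8,   -4,    0,    4,    8,
         12,   16,   20,   24,   28,   32,   36,   40,   44,   48,   52,
         56]))
o [ 0.6347938  -0.05372008]
```

>>> jog_arm(
  series=[
    [[-35.6,-26.6,0,0,0,0,85],[-35.6,-26.6,0,0,0,0,85],[-35.6,-26.6,0,0,0,0,85],[-35.6,-26.6,0,0,0,0,85],[-35.6,-26.6,0,0,0,0,85],[-35.6,-26.6,0,0,0,0,85],[-35.6,-26.6,0,0,0,0,85],[-35.6,-26.6,0,0,0,0,85],[-35.6,-26.6,0,0,0,0,85],[-35.6,-26.6,0,0,0,0,85]],
  ],
)

```text
time_s: 1.15
eef_pos: [0.4564, 0.1177, 0.2033]
eef_rot: [0.0, 0.227, 0.974, 0.0]
wrist_force: [1.1, 0.3, 0.2]
opening: 0.994
grasp_force: 0.0
```

>>> jog_arm(
  series=[
    [[-35.6,-26.6,0,0,0,0,85],[-35.6,-26.6,0,0,0,0,85],[-35.6,-26.6,0,0,0,0,85],[-35.6,-26.6,0,0,0,0,85],[-35.6,-26.6,0,0,0,0,85],[-35.6,-26.6,0,0,0,0,85],[0,0,0,0,0,0.145,85],[0,0,0,0,0,0.145,85],[0,0,0,0,0,0.145,85],[0,0,0,0,0,0.145,85]],
  ],
)

```text
time_s: 2.15
eef_pos: [0.5766, -0.1184, 0.2027]
eef_rot: [-0.001, 0.499, 0.867, -0.0]
wrist_force: [0.7, -0.4, -0.4]
opening: 0.991
grasp_force: 0.0
```

>>> jog_arm(
  series=[
    [[0,0,5,0,0,0.145,85],[0,0,5,0,0,0.145,85],[0,0,5,0,0,0.145,85],[0,0,5,0,0,0.145,85],[0,0,5,0,0,0.145,85],[0,0,5,0,0,0.145,85],[0,0,5,0,0,0.145,85],[0,0,5,0,0,0.145,85],[0,0,5,0,0,0.145,85],[0,0,5,0,0,0.145,85]],
  ],
)

```text
time_s: 3.15
eef_pos: [0.5766, -0.1182, 0.1527]
eef_rot: [-0.0, 0.948, 0.318, -0.0]
wrist_force: [0.0, 0.2, 0.5]
opening: 0.997
grasp_force: 0.0
```

>>> jog_arm(
  series=[
    [[0,0,22.5,0,0,0.113,85],[0,0,22.5,0,0,0.113,85],[0,0,22.5,0,0,0.113,85],[0,0,22.5,0,0,0.113,85],[0,0,12,0,0,0,85],[0,0,12,0,0,0,85],[0,0,12,0,0,0,85],[0,0,12,0,0,0,85],[0,0,6,0,0,0,85],[0,0,4,0,0,0,85]],
  ],
)

```text
time_s: 4.15
eef_pos: [0.5767, -0.1182, 0.0047]
eef_rot: [-0.0, 0.995, 0.1, -0.0]
wrist_force: [1.2, 0.0, 0.3]
opening: 0.995
grasp_force: 0.0
```

```bash
python3 - <<'E'
from h import *
o=ctrl.get_obs();print(o["eef_pos"],o["eef_rot"],o["opening"],o["wrist_force"])
c=ctrl.camera("wrist");cv2.imwrite("pics/w1.png",c["frame"])
E
```

```text
[ 0.57673989 -0.1182444   0.00473141] [-9.46335887e-05  9.94944078e-01  1.00430295e-01 -1.69962325e-04] 0.9951299444640249 [1.19934837 0.00263457 0.31772056]
```

View pics/w1.png

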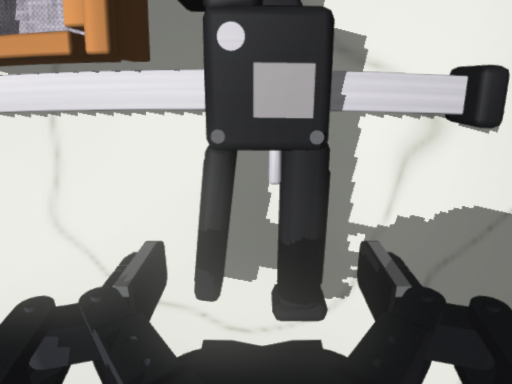

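The wrist view shows the bar horizontal, so the tool is aligned. The fingertips at x≈150 and x≈375 straddle the trigger (≈215) and handle (≈300). First free stroke next.

>>> jog_arm(
  series=[
    [[0,0,1,0,0,0,75],[0,0,0,0,0,0,66],[0,0,0,0,0,0,62],[0,0,0,0,0,0,58],[0,0,0,0,0,0,54],[0,0,0,0,0,0,50],[0,0,0,0,0,0,47],[0,0,0,0,0,0,45],[0,0,0,0,0,0,44],[0,0,0,0,0,0,44]],
  ],
)

```text
time_s: 5.2
eef_pos: [0.5768, -0.1183, 0.0043]
eef_rot: [-0.0, 0.995, 0.1, -0.0]
wrist_force: [-0.4, -0.4, -0.1]
opening: 0.515
grasp_force: 0.0
```

```bash
python3 - <<'E'
from h import *
c=ctrl.camera("wrist");cv2.imwrite("pics/w2.png",c["frame"])
o=ctrl.get_obs();print(o["grasp_force"],o["opening"],o["wrist_force"])
E
```

```text
0.0 0.5156307805450344 [ 0.43859719 -0.79604685  0.2918159 ]
```

View pics/w2.png

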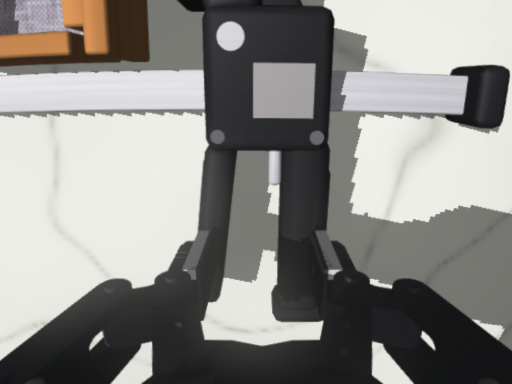

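```bash
python3 - <<'E'
from h import *
c=ctrl.camera("wrist");W=cloud(c)
ex=np.array([.1934,-.9811]);ey=-np.array([-.9811,-.1934]);t=ctrl.get_obs()["eef_pos"]
L=np.dstack([(W[...,:2]-t[:2])@ex,(W[...,:2]-t[:2])@ey,W[...,2]])*1e3
for v in (200,225,240,255,270,285):
    print(v,[(u,*L[v,u].round(0).astype(int).tolist()) for u in range(180,360,8) if L[v,u,2]>6])
E
```

```text
200 [(204, -27, 22, 28), (212, -23, 22, 30), (220, -19, 22, 28), (228, -16, 21, 26), (284, 11, 22, 29), (292, 14, 23, 30), (300, 18, 23, 30), (308, 22, 22, 29), (316, 25, 23, 31), (324, 29, 23, 30)]
225 [(204, -27, 10, 29), (212, -23, 9, 29), (220, -19, 9, 29), (228, -17, 2, 13), (284, 11, 10, 29), (292, 15, 11, 31), (300, 19, 10, 30), (308, 22, 10, 30), (316, 26, 10, 30), (324, 31, 9, 27)]
240 [(196, -27, 11, 47), (204, -24, 12, 49), (212, -22, 7, 40), (220, -20, 1, 28), (284, 11, 2, 29), (292, 15, 3, 31), (300, 19, 3, 31), (308, 23, 3, 31), (316, 23, 11, 48), (324, 26, 12, 50)]
255 [(180, -33, 7, 54), (188, -28, 11, 62), (196, -25, 11, 61), (204, -22, 11, 61), (212, -21, 2, 44), (220, -20, -7, 28), (284, 11, -6, 29), (292, 15, -5, 31), (300, 19, -5, 31), (308, 23, -5, 31), (316, 23, 7, 54), (324, 24, 11, 61), (332, 27, 11, 61), (340, 32, 8, 54), (348, 36, 8, 54)]
270 [(180, -28, 12, 74), (188, -26, 11, 71), (196, -23, 11, 72), (204, -21, 6, 64), (212, -21, -4, 47), (220, -20, -16, 27), (284, 12, -14, 29), (292, 16, -14, 31), (300, 20, -14, 31), (308, 24, -15, 29), (316, 23, 2, 56), (324, 23, 11, 71), (332, 25, 11, 72), (340, 28, 11, 72), (348, 31, 12, 73), (356, 36, 7, 66)]
285 [(180, -26, 12, 82), (188, -23, 13, 84), (196, -23, 4, 71), (204, -22, 0, 65), (212, -21, -10, 49), (220, -21, -26, 26), (276, 9, -38, 7), (284, 12, -24, 28), (292, 16, -22, 32), (300, 20, -22, 31), (308, 24, -22, 31), (316, 23, -5, 57), (324, 23, 5, 72), (332, 23, 12, 83), (340, 26, 13, 83), (348, 29, 12, 82), (356, 31, 13, 83)]
```

The pad faces do stand 44 mm apart, but their lower ends are at z≈45, above the clamp's 31 mm top. The fingertips are therefore higher than the TCP reading suggests. I'll reopen and go down in checked steps.

>>> jog_arm(
  series=[
    [[0,0,0,0,0,0,70],[0,0,0,0,0,0,85],[0,0,0,0,0,0,85],[0,0,0,0,0,0,85],[0,0,3,0,0,0,85],[0,0,3,0,0,0,85],[0,0,3,0,0,0,85],[0,0,3,0,0,0,85],[0,0,3,0,0,0,85],[0,0,0,0,0,0,85]],
  ],
)

```text
time_s: 6.3
eef_pos: [0.5764, -0.1181, -0.0114]
eef_rot: [-0.0, 0.995, 0.1, -0.0]
wrist_force: [-0.5, -0.3, 0.9]
opening: 0.994
grasp_force: 0.0
```

```bash
cat > tip.py <<'E'
from h import *
c=ctrl.camera("wrist");W=cloud(c);o=ctrl.get_obs();t=o["eef_pos"]
ex=np.array([.1934,-.9811]);ey=np.array([.9811,.1934])
L=np.dstack([(W[...,:2]-t[:2])@ex,(W[...,:2]-t[:2])@ey,W[...,2]])*1e3
for a,b in ((-60,-36),(36,60)):
    for e0,e1 in ((-15,-9),(-9,0),(0,9),(9,14)):
        m=(L[...,0]>a)&(L[...,0]<b)&(L[...,1]>e0)&(L[...,1]<e1)&(L[...,2]>5)
        print(a,e0,m.sum(),np.percentile(L[m][:,2],[0,2,10,50]).round(1) if m.any() else "")
print("table z",np.median(L[150:230,20:120,2]),t,o["wrist_force"],o["opening"])
E
python3 tip.py
```

```text
-60 -15 140 [30.4 32.5 35.9 50.2]
-60 -9 1391 [27.9 31.6 39.1 81.1]
-60 0 2841 [29.3 34.2 43.8 78.5]
-60 9 3238 [31.6 36.7 47.4 77.4]
36 -15 114 [29.8 32.6 36.8 50.2]
36 -9 1225 [29.1 31.5 38.5 80.7]
36 0 2447 [28.8 33.  42.  72.7]
36 9 2977 [30.6 36.  46.5 75.8]
table z nan [ 0.57660804 -0.11817666 -0.01106734] [ 0.74879591  0.57311774 -0.32921504] 0.990458061444358
```

>>> jog_arm(
  series=[
    [[0,0,2,0,0,0,85],[0,0,2,0,0,0,85],[0,0,2,0,0,0,85],[0,0,2,0,0,0,85],[0,0,2,0,0,0,85],[0,0,2,0,0,0,75],[0,0,2,0,0,0,68],[0,0,2,0,0,0,68],[0,0,0,0,0,0,68],[0,0,0,0,0,0,68]],
  ],
)

```text
time_s: 7.35
eef_pos: [0.5768, -0.1183, -0.0268]
eef_rot: [-0.0, 0.995, 0.1, -0.0]
wrist_force: [-0.4, 0.4, 0.9]
opening: 0.797
grasp_force: 0.0
```

```bash
sed -i 's/(-60,-36),(36,60)/(-60,-32.5),(32.5,60)/' tip.py; python3 tip.py; python3 -c "
from h import *
cv2.imwrite('pics/w3.png',ctrl.camera('wrist')['frame'])"
```

```text
-60 -15 298 [22.3 23.6 28.8 64. ]
-60 -9 2099 [16.6 22.1 35.2 63.6]
-60 0 3402 [10.2 17.2 28.3 61. ]
-60 9 4975 [10.2 17.6 34.6 63.7]
32.5 -15 244 [15.9 18.2 25.8 63.2]
32.5 -9 1925 [14.9 18.4 30.6 63.3]
32.5 0 3279 [14.8 18.5 28.9 61. ]
32.5 9 4745 [12.1 18.4 33.9 63.2]
table z nan [ 0.57691781 -0.11833792 -0.02666228] [-0.37000042  0.09355174  0.88686195] 0.8003019342077867
```

View pics/w3.png

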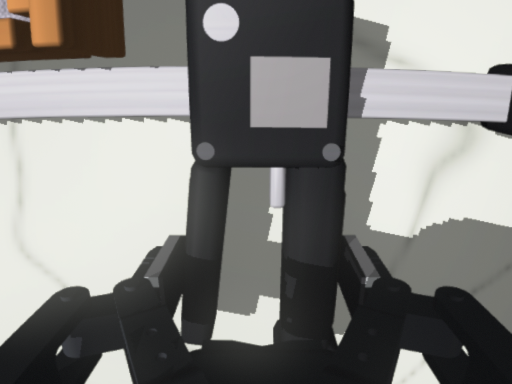

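The tips are now about 17 mm up and flank trigger and handle (pads near x≈185 and x≈345). I'll go 5 mm lower and squeeze.

>>> jog_arm(
  series=[
    [[0,0,2.5,0,0,0,68],[0,0,2.5,0,0,0,66],[0,0,0,0,0,0,62],[0,0,0,0,0,0,58],[0,0,0,0,0,0,54],[0,0,0,0,0,0,51],[0,0,0,0,0,0,48],[0,0,0,0,0,0,46],[0,0,0,0,0,0,44],[0,0,0,0,0,0,44]],
  ],
)

```text
time_s: 8.45
eef_pos: [0.578, -0.1189, -0.03]
eef_rot: [0.001, 0.995, 0.1, 0.001]
wrist_force: [-4.3, 0.1, 11.6]
opening: 0.518
grasp_force: 15.3
```

>>> jog_arm(
  series=[
    [[0,-2,-2,0,0,0,50],[0,-3,0,0,0,0,56],[0,-3,0,0,0,0,62],[0,-2,0,0,0,0,68],[0,0,0,0,0,0,70],[0,0,0,0,0,0,70],[0,0,0,0,0,0,70],[0,0,0,0,0,0,70],[0,0,0,0,0,0,66],[0,0,0,0,0,0,62]],
  ],
)

```text
time_s: 9.45
eef_pos: [0.575, -0.109, -0.0293]
eef_rot: [0.0, 0.995, 0.1, 0.0]
wrist_force: [-1.3, -1.5, 3.9]
opening: 0.727
grasp_force: 6.5
```

```bash
python3 - <<'E'
from h import *
o=ctrl.get_obs();print(o["eef_pos"],o["wrist_force"],o["grasp_force"],o["opening"]*85.4)
a=ctrl.camera("wrist")["frame"];c=ctrl.camera("top");np.savez("top.npz",W=cloud(c),f=c["frame"])
b=cv2.resize(c["frame"][115:235,200:360],(512,384),interpolation=2)
cv2.imwrite("pics/w4.png",cv2.resize(np.hstack([a,cv2.convertScaleAbs(b,alpha=1.8)]),(800,300)))
E
```

```text
[ 0.57504968 -0.10903599 -0.02928108] [-1.34706474 -1.51865404  3.94271764] 6.472123379353434 62.10615441502813
```

View pics/w4.png

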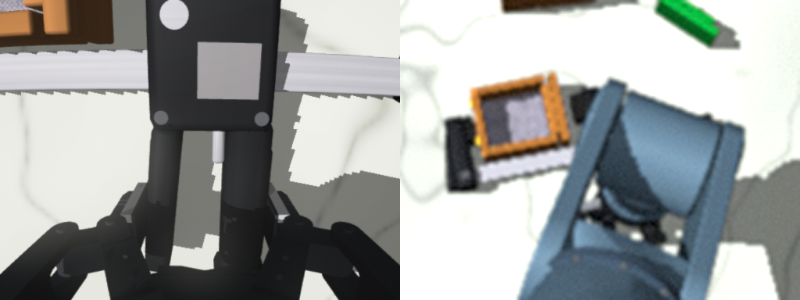

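One stroke has worked: the trigger is back out at 62 mm width, and the top crop shows the jaw pad (580,105) nearer the panel (562,105). Stroke 2, then release.

>>> jog_arm(
  series=[
    [[0,0,0,0,0,0,59],[0,0,0,0,0,0,56],[0,0,0,0,0,0,53],[0,0,0,0,0,0,50],[0,0,0,0,0,0,48],[0,0,0,0,0,0,46],[0,0,0,0,0,0,45],[0,0,0,0,0,0,44],[0,0,0,0,0,0,43.5],[0,0,0,0,0,0,43.5]],
  ],
)

```text
time_s: 10.55
eef_pos: [0.5768, -0.1108, -0.0275]
eef_rot: [0.002, 0.995, 0.1, 0.002]
wrist_force: [-4.6, -5.8, 12.8]
opening: 0.515
grasp_force: 13.8
```

>>> jog_arm(
  series=[
    [[0,-2,-1,0,0,0,50],[0,-3,0,0,0,0,56],[0,-3,0,0,0,0,62],[0,-2,0,0,0,0,68],[0,0,0,0,0,0,70],[0,0,0,0,0,0,70],[0,0,0,0,0,0,70],[0,0,0,0,0,0,70],[0,0,0,0,0,0,66],[0,0,0,0,0,0,62]],
  ],
)

```text
time_s: 11.55
eef_pos: [0.573, -0.0993, -0.0283]
eef_rot: [0.0, 0.995, 0.1, 0.0]
wrist_force: [-1.5, -1.4, 5.1]
opening: 0.723
grasp_force: 6.4
```

```bash
cat > look.py <<'E'
import sys
from h import *
o=ctrl.get_obs();print(o["time_s"],o["eef_pos"],o["wrist_force"],o["grasp_force"],o["opening"]*85.4)
c=ctrl.camera("top");np.savez("top.npz",W=cloud(c),f=c["frame"])
W=cloud(c);f=c["frame"].astype(int)
ex=np.array([.1934,-.9811]);ey=np.array([.9811,.1934]);q=(W[...,:2]-[.6348,-.0537])
C=np.dstack([q@ex,q@ey])*1e3;z=W[...,2]
br=(f[...,2]>f[...,0]*1.6)&(z>.03)&(abs(C[...,0])<130)
for y in (30,40,50,60,70):
    s=br&(abs(C[...,1]-y)<4);x=np.sort(C[s][:,0]);g=np.where(np.diff(x)>1.6)[0]
    k=(f.max(-1)<55)&(z>.015)&(z<.05)&(abs(C[...,1]-y)<4)&(abs(C[...,0])<160)
    d=np.sort(C[k][:,0])
    print(y,"brown",x[:1].round(1),[(x[i].round(1),x[i+1].round(1)) for i in g],x[-1:].round(1),"fixed<",d[d<-95][-1:].round(1),"moving>",d[(d>-15)][:4].round(1))
E
python3 look.py
```

```text
11.55 [ 0.57301605 -0.09927653 -0.02827842] [-1.50331525 -1.44158352  5.09399484] 6.352083692327142 61.73588774821197
30 brown [-104.2] [(np.float64(-103.6), np.float64(-101.5)), (np.float64(-97.6), np.float64(-95.4)), (np.float64(-94.9), np.float64(-24.1)), (np.float64(-23.5), np.float64(-21.8)), (np.float64(-20.8), np.float64(-18.8)), (np.float64(-18.0), np.float64(-16.1)), (np.float64(-12.1), np.float64(-10.3)), (np.float64(-8.9), np.float64(-7.3))] [-6.3] fixed< [-116.2] moving> []
40 brown [-116.6] [(np.float64(-116.6), np.float64(-111.0)), (np.float64(-111.0), np.float64(-108.3)), (np.float64(-108.3), np.float64(-105.1)), (np.float64(-104.7), np.float64(-102.4)), (np.float64(-101.3), np.float64(-99.1)), (np.float64(-98.6), np.float64(-96.4)), (np.float64(-95.8), np.float64(-93.7)), (np.float64(-93.7), np.float64(-24.2)), (np.float64(-15.5), np.float64(-13.6)), (np.float64(-12.7), np.float64(-11.0)), (np.float64(-9.6), np.float64(-7.8))] [-4.5] fixed< [-111.] moving> [-0.8 -0.4  1.5  1.8]
50 brown [-107.1] [(np.float64(-106.0), np.float64(-102.3)), (np.float64(-102.3), np.float6
[... 334 characters left out ...]
1]
60 brown [-107.] [(np.float64(-105.4), np.float64(-101.1)), (np.float64(-97.3), np.float64(-95.1)), (np.float64(-94.5), np.float64(-24.0)), (np.float64(-22.7), np.float64(-20.7)), (np.float64(-16.8), np.float64(-15.2)), (np.float64(-13.7), np.float64(-12.0)), (np.float64(-5.4), np.float64(-0.4))] [-0.4] fixed< [-107.] moving> [-0.4  0.4  1.   2.6]
70 brown [-100.9] [(np.float64(-97.7), np.float64(-96.0)), (np.float64(-92.8), np.float64(-23.9)), (np.float64(-20.5), np.float64(-18.9)), (np.float64(-17.6), np.float64(-15.3)), (np.float64(-14.7), np.float64(-13.1)), (np.float64(-8.8), np.float64(-6.9)), (np.float64(-6.0), np.float64(-3.8))] [-3.8] fixed< [-108.6] moving> [ 2.1  4.9  7.5 10.6]
```

>>> jog_arm(
  series=[
    [[0,0,0,0,0,0,60],[0,0,0,0,0,0,58],[0,0,0,0,0,0,56],[0,0,0,0,0,0,54],[0,0,0,0,0,0,52],[0,0,0,0,0,0,51],[0,0,0,0,0,0,50],[0,0,0,0,0,0,49],[0,0,0,0,0,0,48],[0,0,0,0,0,0,48]],
  ],
)

```text
time_s: 12.6
eef_pos: [0.5743, -0.1006, -0.0271]
eef_rot: [0.002, 0.995, 0.1, 0.001]
wrist_force: [-3.1, -5.4, 9.6]
opening: 0.567
grasp_force: 10.6
```

>>> jog_arm(
  series=[
    [[0,0,0,0,0,0,47.5],[0,0,0,0,0,0,47],[0,0,0,0,0,0,46.5],[0,0,0,0,0,0,46],[0,0,0,0,0,0,45.5],[0,0,0,0,0,0,45],[0,0,0,0,0,0,45],[0,0,0,0,0,0,44.5],[0,0,0,0,0,0,44.5],[0,0,0,0,0,0,44.5]],
  ],
)

```text
time_s: 13.6
eef_pos: [0.5747, -0.1011, -0.0266]
eef_rot: [0.002, 0.995, 0.1, 0.002]
wrist_force: [-4.4, -5.8, 12.0]
opening: 0.528
grasp_force: 13.5
```

```bash
python3 look.py
```

```text
13.6 [ 0.57468977 -0.10111118 -0.02658571] [-4.42889643 -5.79260252 12.04590356] 13.506393840070814 45.051773034708496
30 brown [-103.6] [(np.float64(-93.3), np.float64(-26.5)), (np.float64(-23.6), np.float64(-21.3)), (np.float64(-20.8), np.float64(-18.8)), (np.float64(-17.7), np.float64(-16.1)), (np.float64(-12.5), np.float64(-10.2))] [-7.4] fixed< [-113.5] moving> []
40 brown [-104.6] [(np.float64(-104.6), np.float64(-102.4)), (np.float64(-101.3), np.float64(-99.2)), (np.float64(-95.8), np.float64(-93.7)), (np.float64(-93.2), np.float64(-25.0)), (np.float64(-24.4), np.float64(-22.4)), (np.float64(-18.5), np.float64(-16.8)), (np.float64(-12.5), np.float64(-10.7))] [-7.] fixed< [-113.8] moving> [-3.7 -3.4 -1.1 -1. ]
50 brown [-109.9] [(np.float64(-109.9), np.float64(-107.1)), (np.float64(-106.5), np.float64(-104.4)), (np.float64(-103.2), np.float64(-100.2)), (np.float64(-93.5), np.float64(-25.7)), (np.float64(-24.7), np.float64(-22.5)), (np.float64(-22.0), np.float64(-19.9)), (np.float64(-16.0), np.float64(-14.2)), (np.float64(-10.7), np.float64(-8.5)), (np.float64(-7.8), np.float64(
[... 177 characters left out ...]
0), np.float64(-97.8)), (np.float64(-97.2), np.float64(-95.1)), (np.float64(-92.4), np.float64(-23.4)), (np.float64(-22.4), np.float64(-20.8)), (np.float64(-19.8), np.float64(-18.0)), (np.float64(-14.3), np.float64(-12.3)), (np.float64(-11.0), np.float64(-9.2)), (np.float64(-8.5), np.float64(-6.7)), (np.float64(-5.4), np.float64(-3.2))] [-2.3] fixed< [-104.1] moving> [-3.2 -2.8 -2.3 -0.3]
70 brown [-105.7] [(np.float64(-105.1), np.float64(-102.5)), (np.float64(-92.2), np.float64(-24.4)), (np.float64(-17.4), np.float64(-15.4)), (np.float64(-11.6), np.float64(-9.6)), (np.float64(-8.8), np.float64(-6.7)), (np.float64(-5.8), np.float64(-3.7))] [-3.7] fixed< [-104.6] moving> [-3.7 -1.1 -0.2  2.1]
```

>>> jog_arm(
  series=[
    [[0,-2,0,0,0,0,50],[0,-3,0,0,0,0,56],[0,-3,0,0,0,0,62],[0,-1.5,0,0,0,0,68],[0,0,0,0,0,0,70],[0,0,0,0,0,0,70],[0,0,0,0,0,0,70],[0,0,0,0,0,0,70],[0,0,0,0,0,0,66],[0,0,0,0,0,0,62]],
  ],
)

```text
time_s: 14.65
eef_pos: [0.5711, -0.0901, -0.0283]
eef_rot: [0.001, 0.995, 0.1, 0.0]
wrist_force: [-2.4, -1.4, 4.2]
opening: 0.725
grasp_force: 7.1
```

>>> jog_arm(
  series=[
    [[0,0,0,0,0,0,61],[0,0,0,0,0,0,60],[0,0,0,0,0,0,59],[0,0,0,0,0,0,58],[0,0,0,0,0,0,57],[0,0,0,0,0,0,56],[0,0,0,0,0,0,56],[0,0,0,0,0,0,55],[0,0,0,0,0,0,55],[0,0,0,0,0,0,55]],
  ],
)

```text
time_s: 15.65
eef_pos: [0.5717, -0.0908, -0.0273]
eef_rot: [0.001, 0.995, 0.1, 0.001]
wrist_force: [-5.0, -4.4, 9.2]
opening: 0.646
grasp_force: 12.6
```

```bash
python3 look.py | cut -c1-60; python3 - <<'E'
import numpy as np,cv2
f=np.load('top.npz')['f']
cv2.imwrite('pics/t5.png',cv2.convertScaleAbs(cv2.resize(f[120:200,210:310],(750,600),interpolation=2),alpha=1.8))
E
```

```text
15.65 [ 0.57172066 -0.09079304 -0.02729287] [-4.95944608 -4.
30 brown [-101.5] [(np.float64(-94.8), np.float64(-92.7)), (
40 brown [-105.2] [(np.float64(-103.9), np.float64(-101.9)),
50 brown [-109.3] [(np.float64(-109.3), np.float64(-106.6)),
60 brown [-104.7] [(np.float64(-104.7), np.float64(-102.0)),
70 brown [-105.3] [(np.float64(-101.8), np.float64(-98.8)),
```

View pics/t5.png

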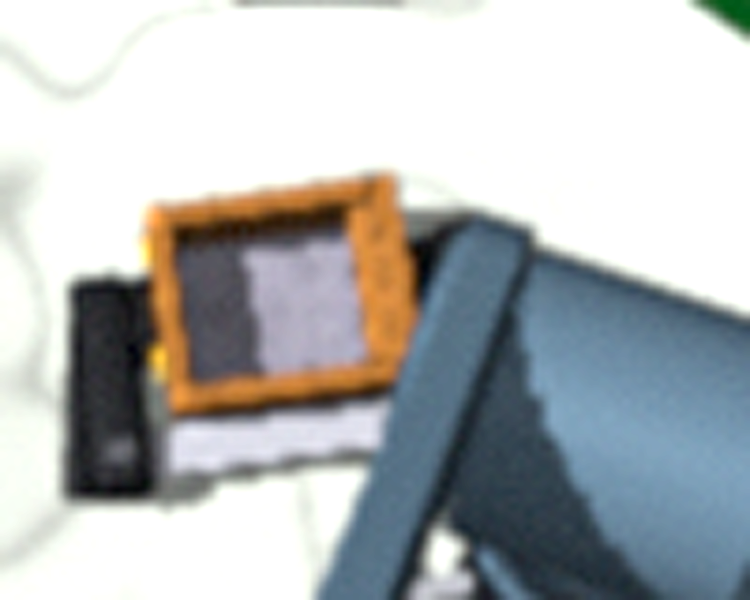

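The top crop shows the panel flush on the box, with no seam gap (≈(350-400,180-380)). The grip force of 12.6 N is above the free-running value at this opening, so the jaw is bearing. I'll squeeze on gently.

>>> jog_arm(
  series=[
    [[0,0,0,0,0,0,54.5],[0,0,0,0,0,0,54.5],[0,0,0,0,0,0,54],[0,0,0,0,0,0,54],[0,0,0,0,0,0,53.5],[0,0,0,0,0,0,53.5],[0,0,0,0,0,0,53.5],[0,0,0,0,0,0,53.5],[0,0,0,0,0,0,53.5],[0,0,0,0,0,0,53.5]],
  ],
)

```text
time_s: 16.7
eef_pos: [0.5719, -0.091, -0.0271]
eef_rot: [0.001, 0.995, 0.1, 0.001]
wrist_force: [-4.9, -4.9, 10.6]
opening: 0.63
grasp_force: 14.0
```

>>> jog_arm(
  series=[
    [[0,0,0,0,0,0,53],[0,0,0,0,0,0,53],[0,0,0,0,0,0,52.5],[0,0,0,0,0,0,52.5],[0,0,0,0,0,0,52],[0,0,0,0,0,0,52],[0,0,0,0,0,0,52],[0,0,0,0,0,0,52],[0,0,0,0,0,0,52],[0,0,0,0,0,0,52]],
  ],
)

```text
time_s: 17.7
eef_pos: [0.5721, -0.0911, -0.0269]
eef_rot: [0.001, 0.995, 0.1, 0.001]
wrist_force: [-4.3, -5.3, 11.3]
opening: 0.609
grasp_force: 15.4
```

>>> jog_arm(
  series=[
    [[0,0,0,0,0,0,51.5],[0,0,0,0,0,0,51.5],[0,0,0,0,0,0,51],[0,0,0,0,0,0,51],[0,0,0,0,0,0,51],[0,0,0,0,0,0,51],[0,0,0,0,0,0,51],[0,0,0,0,0,0,51],[0,0,0,0,0,0,51],[0,0,0,0,0,0,51]],
  ],
)

```text
time_s: 18.7
eef_pos: [0.5722, -0.0912, -0.0268]
eef_rot: [0.001, 0.995, 0.1, 0.001]
wrist_force: [-6.1, -5.1, 12.6]
opening: 0.604
grasp_force: 16.4
```

>>> jog_arm(
  series=[
    [[0,0,0,0,0,0,50.5],[0,0,0,0,0,0,50.5],[0,0,0,0,0,0,50],[0,0,0,0,0,0,50],[0,0,0,0,0,0,49.5],[0,0,0,0,0,0,49.5],[0,0,0,0,0,0,49.5],[0,0,0,0,0,0,49.5],[0,0,0,0,0,0,49.5],[0,0,0,0,0,0,49.5]],
  ],
)

```text
time_s: 19.7
eef_pos: [0.5724, -0.0914, -0.0266]
eef_rot: [0.002, 0.995, 0.1, 0.001]
wrist_force: [-4.5, -5.6, 13.5]
opening: 0.585
grasp_force: 17.8
```

```bash
python3 look.py; python3 - <<'E'
import numpy as np,cv2
f=np.load('top.npz')['f']
cv2.imwrite('pics/t6.png',cv2.convertScaleAbs(cv2.resize(f[120:200,210:310],(750,600),interpolation=2),alpha=1.8))
E
```

```text
19.7 [ 0.57235137 -0.091393   -0.0266188 ] [-4.50868197 -5.61156478 13.50202   ] 17.83101968932897 49.95079906418868
30 brown [-101.4] [(np.float64(-94.8), np.float64(-92.7)), (np.float64(-92.1), np.float64(-90.0)), (np.float64(-89.4), np.float64(-87.3)), (np.float64(-86.7), np.float64(-84.6)), (np.float64(-80.7), np.float64(-78.6)), (np.float64(-78.0), np.float64(-75.8)), (np.float64(-75.2), np.float64(-73.1)), (np.float64(-72.5), np.float64(-69.8)), (np.float64(-69.8), np.float64(-67.1)), (np.float64(-67.1), np.float64(-64.4)), (np.float64(-64.4), np.float64(-61.6)), (np.float64(-61.0), np.float64(-58.9)), (np.float64(-58.3), np.float64(-56.1)), (np.float64(-55.6), np.float64(-52.9)), (np.float64(-52.9), np.float64(-50.1)), (np.float64(-50.1), np.float64(-47.5)), (np.float64(-47.5), np.float64(-44.7)), (np.float64(-44.7), np.float64(-42.0)), (np.float64(-42.0), np.float64(-38.8)), (np.float64(-38.8), np.float64(-35.9)), (np.float64(-35.9), np.float64(-33.3)), (np.float64(-33.3), np.float64(-30.5)), (np.float64(-30.5), np.float64(-24.2)), (np.float64(-23.7), np.float64(-21.5)), (np.
[... 986 characters left out ...]
4(-94.5), np.float64(-92.3)), (np.float64(-91.2), np.float64(-23.1)), (np.float64(-22.9), np.float64(-20.8)), (np.float64(-14.1), np.float64(-12.2)), (np.float64(-11.4), np.float64(-9.5)), (np.float64(-9.0), np.float64(-6.1)), (np.float64(-5.5), np.float64(-3.9)), (np.float64(-3.1), np.float64(-0.7))] [0.2] fixed< [-103.6] moving> [-3.1 -0.7  0.2  0.5]
70 brown [-103.] [(np.float64(-92.2), np.float64(-90.0)), (np.float64(-89.4), np.float64(-21.7)), (np.float64(-17.6), np.float64(-15.5)), (np.float64(-14.5), np.float64(-12.5)), (np.float64(-11.7), np.float64(-9.7)), (np.float64(-8.9), np.float64(-7.0)), (np.float64(-3.6), np.float64(-1.3))] [-0.1] fixed< [-101.8] moving> [-1.3 -0.6 -0.1  1.9]
```

View pics/t6.png

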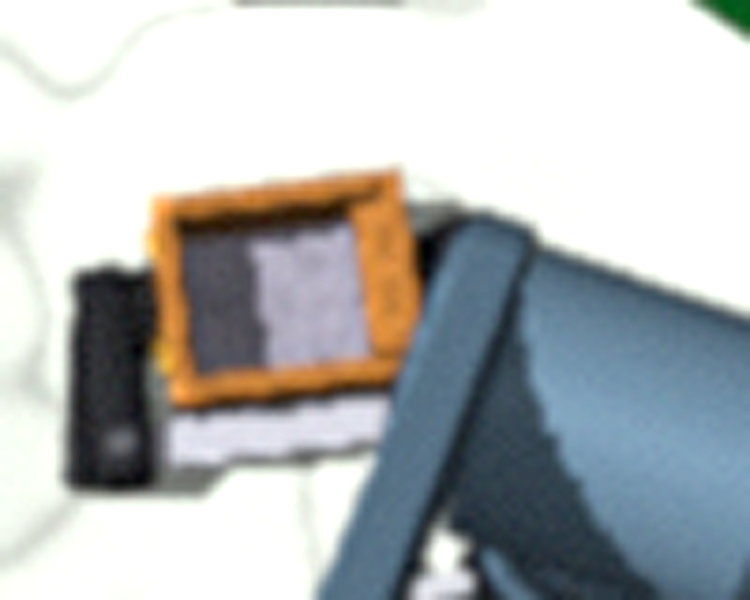

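>>> jog_arm(
  series=[
    [[0,0,0,0,0,0,49],[0,0,0,0,0,0,49],[0,0,0,0,0,0,48.5],[0,0,0,0,0,0,48.5],[0,0,0,0,0,0,48.5],[0,0,0,0,0,0,48.5],[0,0,0,0,0,0,48.5],[0,0,0,0,0,0,48.5],[0,0,0,0,0,0,48.5],[0,0,0,0,0,0,48.5]],
  ],
)

```text
time_s: 20.75
eef_pos: [0.5725, -0.0915, -0.0265]
eef_rot: [0.002, 0.995, 0.1, 0.001]
wrist_force: [-5.9, -4.2, 13.9]
opening: 0.573
grasp_force: 18.9
```

```bash
python3 -c "
from h import *
print(ctrl.get_obs()['grasp_force'],ctrl.hand_in())"
```

```text
the job is handed in; nothing more can be done
18.86210124241188 None
```

I handed the job in with the panel looking fully home in the top camera and the trigger held at about 19 N, which should press the pad about half-way in. I had no direct pad reading, and the hand-in returned no verdict.

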